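# Stand the red height gauge on the wafer chuck

## Robot

A 7-joint arm with a two-finger parallel gripper is mounted at the origin on the work surface. World frame = base frame: x ahead of the robot, y to its left, z up, the work surface at z = 0. Lengths are in m, angles in rad, forces in N, time in s.
With the tool pointing down it reaches from about 0.425 to 1.025 m from the base axis. Payload 3.6 kg.
Tool frame: the origin (TCP) lies where the fingers leave the gripper's body, on its centre line; the fingertips stand 73 mm ahead of it and the grasp point (between the pads) lies 54 mm ahead of it; z points along the fingers, y is the line along which they close (so a half turn about z gives the same grasp; the last joint's range is limited). The gripper opens to 85 mm and grips with 20 to 120 N. Pads are 22 mm wide; open, the fingers measure 114 mm over their backs; the gripper's body (76 mm by 85 mm) begins 54 mm behind the grasp point. The pads swing forward as they close: fully open they stand 13 mm farther back than shut.
Start: joints at [-1.194, 0.591, 0.048, 1.609, -0.033, 0.943, -0.034], TCP at [0.328, 0.646, 0.304] pointing down, gripper open.
Joint ranges: [-2.69, 2.69], [-0.47, 2.24], [-1.27, 1.36], [0.19, 2.51], [-1.53, 4.68], [0.08, 2.07], [-3.09, 3.09]. Speed limits (rad/s): [2.57, 2.57, 3.14, 3.14, 3.14, 3.14, 3.14].

## Interface

Orientations are given as a rotation vector (axis times angle).
In Python, from workcell import env gives the robot as it stands. The module is installed in compiled form; this text tells all that it offers.
- The arm moves only by the tool jog_arm, never from a script. Its argument "rows" is a list of rows, each a list of 7 numbers: the shift along the tool's x, y, z in mm, then the turn, a rotation vector about the tool's x, y, z in degrees, then the finger opening in mm, from 0 to 85.4. A call has 1 to 8 rows; each row shifts and turns the commanded pose from where the row before left it, along the tool's axes as they then stand; what a row does not reach is not made up. A row lasts 1/12 s, in which the tool goes at most 41.7 mm and 7.16 degrees, less where a joint would pass 70% of its speed; a pose out of reach is approached as far as the arm can. A call with a gripper value outside its range is refused whole. The fingers move at their own pace and stop on an object; "grip_force" is the grip in N (left out, the last holds). Time passes only in rows, so rows that do not move let the fingers close. It gives the time, the measured TCP pose, the force, the opening and the grip force at its end, in the units of the state.
- env.get_state(): the state, without advancing time (a new reading comes with each control period).
- env.get_image(name): name is "side" or "top" or "wrist"; returns the picture (420x560x3 uint8, red, green, blue); there is no depth.
- env.get_calibration(name): a dict with "intrinsics" (3x3 intrinsics, pixels), "R" (3x3) and "t" (3): a world point X has camera coordinates R X + t. Camera axes: x right, y down, z forward; pixel columns grow to the right and rows downward; lengths in m; the calibration is good to about 2 mm. A picture is of the moment at which its call begins: read the wrist's pose just before it. get_calibration takes no time and is no camera call; for the wrist camera it gives the pose at the moment of the call.
- env.sign_off(): hands the job in; it is judged then, once.
Trained networks look in the newest picture that a camera, given by its name, has taken for a name from the list of things; names that differ only in an ending like _2 or _b are one class to them, and where a whole thing is asked for, a point or a joint stands for the part that bears it (a point fixed in the world has none). Each returns a list of dicts, best first, with "conf" (0 to 1); they miss things now and then, are a little off and sometimes report something else, mostly with a low value. They report only what shows in the picture. A call takes as long as a camera call. They do not tell look-alikes from the thing itself.
- env.masks_of(camera, thing): "region" (420x560 bool, what is visible of it) and "uv" ([column, row] in pixels, amid what is visible of it).
The state is a dict: "t": time; "joint_pos": joint angles; "joint_velocities": joint speeds; "tau": joint torques, N m; "position": TCP position; "tcp_rot": TCP orientation; "contact_force": force on the tool from outside, world axes, zero at the start; "torque": the same for the moment, N m; "width": finger opening in m; "grasp_force": force on a finger pad.
Only numpy, scipy, OpenCV 4.12 (cv2) and the standard library are available. Lean on these libraries where they do the work, as an engineer would, in place of code of your own. Each camera call takes 0.05 s, during which the arm holds its last target. There are 200 camera calls.

## Task

Take the red-capped height gauge out of the slanted rack and stand it upright on its foot in the middle of the white disc on the stage; set it down gently and let go only when its foot is on the disc. Then take the gripper off it and watch for a couple of seconds that it stands by itself without wobbling. Leave the white-capped and black-capped gauges as they are in the rack.

Things in the scene. Friction and masses are not known exactly. Their poses are not given: they have to be found in the camera images.
- red_mid (a point): centre of the red-capped gauge: steel spindle 100 mm tall, stem 18 mm across, foot 26 mm across and 12 mm high, top 45 mm red; 0.2 kg. The point is on its axis, 50 mm above the underside; z runs from foot to cap, y level along the row. It starts leaning 25 degrees, cap away from the robot, in one of 3 lanes of a fixed rack; grip it along y, 35 mm or more above the underside; it lifts straight up out
- white_mid (a point): centre of the white-capped gauge, the same shape and axes as the red one; leans the same way in another lane of the slanted aluminium rack and stays there. Lanes are 85 mm apart, the rack is turned up to 20 degrees, and it encloses only the lowest 27 mm of each gauge
- black_mid (a point): centre of the black-capped gauge, the same shape and axes as the red one; leans the same way in another lane of the slanted aluminium rack and stays there. Lanes are 85 mm apart, the rack is turned up to 20 degrees, and it encloses only the lowest 27 mm of each gauge
- disc (a point): centre of the top face of a flat white ceramic disc, 60 mm across, fixed, z up. It stands 4 mm proud of a dark round chuck 140 mm across, on a black stage 170 x 170 mm; the disc's top is 46 mm above the table, and nothing stands higher on the stage.
Not all that is in view belongs to the job. What is shaped like the part that bears disc but blue is not meant.

How it is judged:
On the way, in this order (a step that is already met when the one before it is completed fails the run):
1. the red gauge is set upright with its foot on the white disc while still held (horizontal distance between red_mid and disc below 0.018 m and z of red_mid in the frame of disc between 0.044 and 0.055 m and angle between red_mid's own z axis and vertical below 0.14 rad and contact force between the fingers and red above 0.5 N), for 0.1 s.
2. let go, it stands by itself on the disc for a second without wobbling (horizontal distance between red_mid and disc below 0.018 m and z of red_mid in the frame of disc between 0.044 and 0.055 m and angle between red_mid's own z axis and vertical below 0.14 rad and linear speed of red below 0.02 m/s and angular speed of red below 0.15 rad/s and contact force between the fingers and red below 0.05 N), for 1 s.
At the end, for the whole second after the job is handed in: the red gauge stands released and still on the white disc, upright within 8 degrees, its axis within 18 mm of the disc's centre; the white and black gauges are within 15 mm of where they started (horizontal distance between red_mid and disc below 0.018 m and z of red_mid in the frame of disc between 0.044 and 0.055 m and angle between red_mid's own z axis and vertical below 0.14 rad and linear speed of red below 0.02 m/s and angular speed of red below 0.15 rad/s and distance of each of white_mid, black_mid from where it was at the start of the episode below 0.015 m); the robot touches nothing.
It fails at once if the white gauge is knocked or pulled more than 25 mm from its place (distance of white_mid from where it was at the start of the episode above 0.025 m).
It fails at once if the black gauge is knocked or pulled more than 25 mm from its place (distance of black_mid from where it was at the start of the episode above 0.025 m).
It also fails if it takes over 45 s, if anything falls off the work surface, if the arm or the gripper's body presses on something with over 40 N, if the wrist force passes 120 N, or if a joint passes its speed limit or range.

## Working session

There is one attempt and no reset: what is moved stays moved. The work goes in short steps, Python scripts to look and compute and a tool call to move; the robot and the scene stay as the last step left them, time stands still between calls to the robot, and variables do not carry over. Pictures are saved under pics/ and viewed, at most 11 in all, crops included, and the job is handed in when it is done.

Besides the shell and the picture viewer there is one more tool, called by a JSON object that holds its "api" and its "payload", one argument or row to a line. jog_arm: Moves the arm, as the interface text tells. Its arguments: {"type":"object","properties":{"rows":{"type":"array"},"grip_force":{"type":"number"}},"required":["rows"]}

```bash
mkdir -p pics
cat > h.py <<'E'
import numpy as np, cv2
from scipy.spatial.transform import Rotation as Rn
from workcell import env
def save(n,im): cv2.imwrite('pics/'+n+'.png',im[...,::-1])
E
python3 - <<'E'
from h import *
s=env.get_state(); print(s['position'],s['tcp_rot'],s['t'],s['width'])
a=env.get_image('side');b=env.get_image('top')
save('side0',a);save('top0',b)
for c in('side','top'):
  k=env.get_calibration(c);print(c,k['intrinsics'].round(1).tolist(),k['R'].round(3).tolist(),k['t'].round(3))
  for n in('red_mid','white_mid','black_mid','disc'):
    print(n,[(round(d['conf'],2),np.round(d['uv']),d['region'].sum()) for d in env.masks_of(c,n)])
E
```

```text
[0.32789029 0.64587964 0.3027576 ] [-0.73096821 -3.05497612  0.00341657] 0.0 0.08536802405613184
side [[504.2, 0.0, 272.5], [0.0, 504.2, 212.4], [0.0, 0.0, 1.0]] [[0.875, -0.485, -0.002], [-0.32, -0.574, -0.754], [0.364, 0.66, -0.657]] [-0.396  0.199  0.965]
red_mid [(0.68, array([284., 171.]), np.int64(295))]
white_mid [(0.58, array([262., 152.]), np.int64(315))]
black_mid [(0.65, array([241., 138.]), np.int64(249))]
disc [(0.75, array([167., 210.]), np.int64(4097)), (0.7, array([334., 264.]), np.int64(5766))]
top [[504.7, 0.0, 280.5], [0.0, 504.7, 211.1], [0.0, 0.0, 1.0]] [[0.017, -1.0, -0.006], [-0.997, -0.016, -0.077], [0.077, 0.007, -0.997]] [-0.009  0.431  1.138]
red_mid [(0.52, array([222., 158.]), np.int64(320))]
white_mid [(0.67, array([185., 159.]), np.int64(300))]
black_mid [(0.9, array([142., 166.]), np.int64(317))]
disc [(0.84, array([192., 277.]), np.int64(5906)), (0.56, array([341., 172.]), np.int64(5565))]
```

View pics/side0.png

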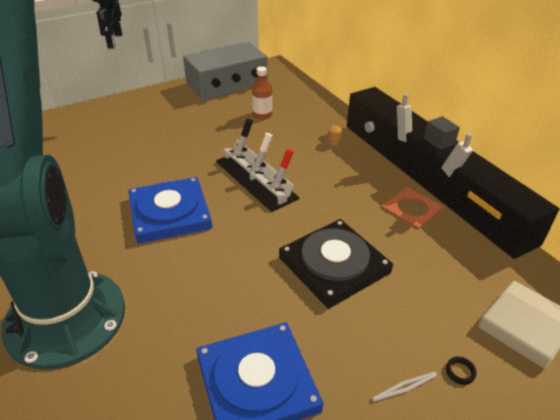

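View pics/top0.png

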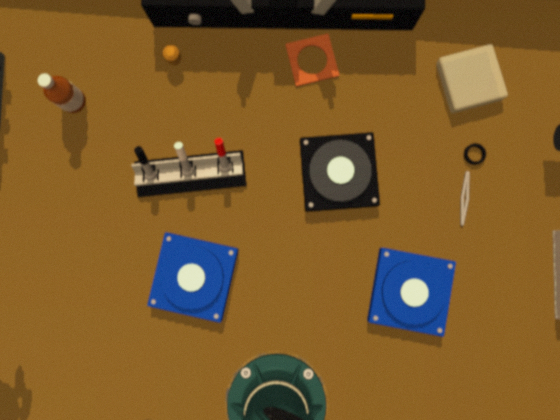

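Top view: the red gauge is at (222,158), white at (183,158) and black at (145,163). Disc candidates are the black stage (341,170) and the blue look-alikes (191,277) and (414,292). I choose the black stage and the red cap at (221,148).

```bash
cat >> h.py <<'E'
def ray(c,uv,k=None):
    k=k or env.get_calibration(c); R=k['R'];o=-R.T@k['t']
    d=R.T@np.linalg.inv(k['intrinsics'])@np.array([uv[0],uv[1],1.]); return o,d/np.linalg.norm(d)
def plane(c,uv,z,k=None):
    o,d=ray(c,uv,k); return o+d*(z-o[2])/d[2]
def tri(rs):
    A=0;b=0
    for o,d in rs:
        P=np.eye(3)-np.outer(d,d);A=A+P;b=b+P@o
    X=np.linalg.solve(A,b);return X,[np.linalg.norm((np.eye(3)-np.outer(d,d))@(X-o)) for o,d in rs]
def blob(m,near,r=25):
    n,l,st,ce=cv2.connectedComponentsWithStats(m.astype(np.uint8))
    i=min(range(1,n),key=lambda i:np.hypot(*(ce[i]-near)) - .02*st[i,4]); return ce[i],st[i,4],l==i
def redm(im):
    i=im.astype(int);return (i[...,0]>110)&(i[...,1]<70)&(i[...,2]<70)
def whm(im): return im.min(2)>150
E
python3 - <<'E'
from h import *
a=cv2.imread('pics/side0.png')[...,::-1];b=cv2.imread('pics/top0.png')[...,::-1]
I={'side':a,'top':b}
dn={'side':(336,251),'top':(341,170)};rn={'side':(287,158),'top':(221,148)}
for c in I:
    u,n,_=blob(whm(I[c]),dn[c]);print(c,'disc',u,n,plane(c,u,.046))
rs=[];
for c in I:
    u,n,m=blob(redm(I[c]),rn[c]);rs.append(ray(c,u));print(c,'red',u,n)
print(tri(rs))
x=b[120:210,120:390];save('crop1',cv2.resize(x,None,fx=2.9,fy=2.9,interpolation=cv2.INTER_CUBIC))
E
```

```text
side disc [335.4137931  250.10953347] 493 [ 0.52295524 -0.13926519  0.046     ]
top disc [340.30855019 169.62267658] 538 [ 0.52390617 -0.13458541  0.046     ]
side red [286.35074627 158.17164179] 134
top red [219.53947368 146.73026316] 152
(array([0.56191452, 0.13081169, 0.09650983]), [np.float64(0.0007285374738086406), np.float64(0.0007285374738087057)])
```

View pics/crop1.png

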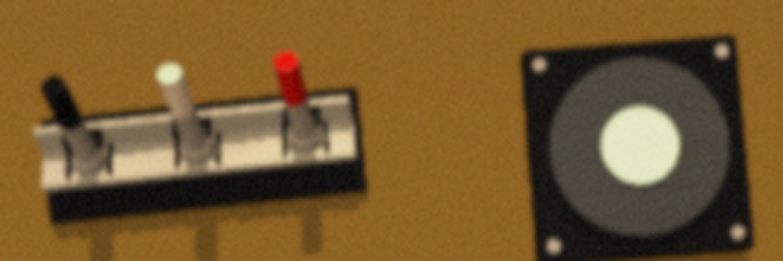

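The crop shows the red cap at crop (288,80), in the right-hand lane, and the white disc on the black stage at crop (640,145). The choice is confirmed. Next I bring the wrist camera over the rack.

```bash
cat >> h.py <<'E'
def pose():
    s=env.get_state();return np.array(s['position']),Rn.from_rotvec(s['tcp_rot'])
def frame(y,z): # tool frame from y and z dirs
    z=np.array(z,float);z/=np.linalg.norm(z);y=np.array(y,float);y-=z*(y@z);y/=np.linalg.norm(y)
    return Rn.from_matrix(np.c_[np.cross(y,z),y,z])
def plan(p1,R1,n,p0=None,R0=None,g=50):
    if p0 is None:p0,R0=pose()
    p1=np.array(p1); D=(R0.inv()*R1).as_rotvec();w=D/n;d=(p1-p0)/n
    for i in range(n):
        R=R0*Rn.from_rotvec(w*i);print(np.r_[R.inv().apply(d)*1000,np.degrees(w)].round(1).tolist()+[g])
E
python3 - <<'E'
from h import *
p,R=pose();k=env.get_calibration('wrist')
C=-k['R'].T@k['t'];print('cam in tool',R.inv().apply(C-p),'fwd',R.inv().apply(k['R'][2]),'right',R.inv().apply(k['R'][0]))
plan([.47,.15,.30],frame([-.09,.995,0],[0,0,-1]),16)
E
```

```text
cam in tool [ 0.06713837 -0.00055043 -0.07020739] fwd [-2.66942303e-01 -6.18956953e-04  9.63712314e-01] right [4.90326271e-04 9.99999577e-01 7.78080247e-04]
[-21.9, -23.7, 0.2, -0.0, 0.0, -2.0, 50]
[-21.1, -24.4, 0.2, -0.0, 0.0, -2.0, 50]
[-20.2, -25.1, 0.2, -0.0, 0.0, -2.0, 50]
[-19.3, -25.8, 0.2, -0.0, 0.0, -2.0, 50]
[-18.4, -26.5, 0.2, -0.0, 0.0, -2.0, 50]
[-17.5, -27.1, 0.2, -0.0, 0.0, -2.0, 50]
[-16.5, -27.7, 0.2, -0.0, 0.0, -2.0, 50]
[-15.6, -28.3, 0.2, -0.0, 0.0, -2.0, 50]
[-14.6, -28.8, 0.2, -0.0, 0.0, -2.0, 50]
[-13.5, -29.3, 0.2, -0.0, 0.0, -2.0, 50]
[-12.5, -29.7, 0.2, -0.0, 0.0, -2.0, 50]
[-11.5, -30.2, 0.2, -0.0, 0.0, -2.0, 50]
[-10.4, -30.5, 0.2, -0.0, 0.0, -2.0, 50]
[-9.3, -30.9, 0.2, -0.0, 0.0, -2.0, 50]
[-8.2, -31.2, 0.2, -0.0, 0.0, -2.0, 50]
[-7.1, -31.5, 0.2, -0.0, 0.0, -2.0, 50]
```

{"api": "jog_arm", "payload": {
  "rows": [
    [-22,-24,0,0,0,-2,50],
    [-21,-24,0,0,0,-2,50],
    [-20,-25,0,0,0,-2,50],
    [-19,-26,0,0,0,-2,50],
    [-18,-27,0,0,0,-2,50],
    [-18,-27,0,0,0,-2,50],
    [-17,-28,0,0,0,-2,50],
    [-16,-28,0,0,0,-2,50]
  ],
  "grip_force": 40
}}

```text
t: 1.17
position: [0.3995, 0.3963, 0.3042]
tcp_rot: [0.296, 3.127, 0.001]
contact_force: [1.0, 0.2, -0.5]
width: 0.0501
grasp_force: 0.0
```

{"api": "jog_arm", "payload": {
  "rows": [
    [-14,-29,0,0,0,-2,50],
    [-13,-29,0,0,0,-2,50],
    [-12,-30,0,0,0,-2,50],
    [-11,-30,0,0,0,-2,50],
    [-10,-31,0,0,0,-2,50],
    [-9,-31,0,0,0,-2,50],
    [-8,-31,0,0,0,-2,50],
    [0,0,0,0,0,0,50]
  ]
}}

```text
t: 1.83
position: [0.4596, 0.1731, 0.3041]
tcp_rot: [-0.069, 3.14, -0.006]
contact_force: [0.3, 0.0, 0.3]
width: 0.0504
grasp_force: 0.0
```

Run:
```python
from h import *
p,R=pose();k=env.get_calibration('wrist');print(p,R.as_matrix().round(3).tolist())
a=env.get_image('wrist');save('w1',a);np.savez('k1',**k)
u,n,m=blob(redm(a),(280,210));print(u,n,np.argwhere(m).min(0),np.argwhere(m).max(0))
for n in('red_mid','white_mid','black_mid'):
    print(n,[(round(d['conf'],2),np.round(d['uv']),d['region'].sum()) for d in env.masks_of('wrist',n)])
```

```text
[0.45964035 0.17310008 0.30405039] [[-0.999, -0.044, 0.001], [-0.044, 0.999, -0.004], [-0.0, -0.004, -1.0]]
[212.40983607 309.11885246] 488 [286 201] [330 220]
red_mid [(0.67, array([217., 286.]), np.int64(1922))]
white_mid [(0.7, array([306., 282.]), np.int64(2049))]
black_mid [(0.68, array([402., 269.]), np.int64(1993))]
```

View pics/w1.png

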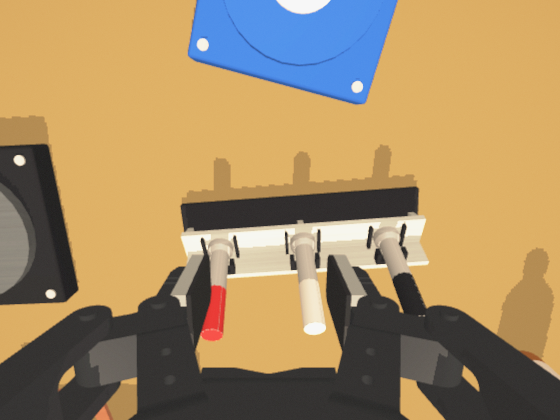

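Wrist view: the red cap tip is at (212,334), white tip (315,328) and black tip about (416,310). The cap/stem edge on red is at (217,288), and the clip slots open upward along the axis. Now I fit the pose jointly.

Run:
```python
from h import *
from scipy.optimize import least_squares
K={'w':dict(np.load('k1.npz')),'s':env.get_calibration('side'),'t':env.get_calibration('top')}
obs=[('w',0,.1,(212,334)),('w',1,.1,(315,328)),('w',2,.1,(416,310)),('w',0,.055,(217,288)),
('t',0,.1,(219,140.7)),('t',1,.1,(178.3,145.2)),('t',2,.1,(138.6,148.3)),('t',0,.0775,(219.8,146.7)),('s',0,.0775,(286.35,158.2)),
('w',0,.012,(219,245)),('w',1,.012,(303,241)),('w',2,.012,(388,234))]
L=np.radians(25)
def pts(p):
    th=p[3];a=np.array([np.sin(L)*np.cos(th),np.sin(L)*np.sin(th),np.cos(L)]);y=np.array([-np.sin(th),np.cos(th),0])
    return a,y
def res(p,full=False):
    a,y=pts(p);r=[]
    for c,l,s,uv in obs:
        X=p[:3]+.085*l*y+(s-.05)*a;k=K[c];q=k['intrinsics']@(k['R']@X+k['t']);r.append(q[:2]/q[2]-uv)
    return np.array(r) if full else np.ravel(r)
f=least_squares(res,[.55,.13,.07,.09],loss='soft_l1',f_scale=2);print(f.x,np.degrees(f.x[3]));print(res(f.x,True).round(1).tolist())
a,y=pts(f.x);np.savez('fit',m=f.x[:3],a=a,y=y);print(a,y)
R1=frame(y,-a); g=f.x[:3]+.010*a
pre=g+.054*a+.09*a; print('pre',pre,'grasp tcp',g+.054*a)
plan(pre,R1,8)
```

```text
[0.5490988  0.12694763 0.07352186 0.16261772] 9.317309055048838
[[0.6, -2.0], [-0.0, -6.4], [3.5, 1.1], [-0.8, -0.2], [-0.3, -0.2], [0.4, 1.1], [0.2, 3.8], [0.7, 0.2], [-0.4, -0.1], [0.0, 8.4], [-0.8, 3.3], [-1.1, 1.1]]
[0.4170426  0.06842272 0.90630779] [-0.16190194  0.98680685  0.        ]
pre [0.61332336 0.13748473 0.21309326] grasp tcp [0.57578953 0.13132668 0.13152556]
[-19.1, -6.6, 11.4, 0.2, 3.1, -0.8, 50]
[-19.6, -6.8, 10.4, 0.2, 3.1, -0.8, 50]
[-20.0, -7.0, 9.3, 0.2, 3.1, -0.8, 50]
[-20.4, -7.3, 8.2, 0.2, 3.1, -0.8, 50]
[-20.7, -7.5, 7.1, 0.2, 3.1, -0.8, 50]
[-21.0, -7.8, 6.0, 0.2, 3.1, -0.8, 50]
[-21.2, -8.0, 4.9, 0.2, 3.1, -0.8, 50]
[-21.3, -8.3, 3.7, 0.2, 3.1, -0.8, 50]
```

```bash
cat > fit.py <<'E'
from h import *
from scipy.optimize import least_squares
K={'w':dict(np.load('k1.npz')),'s':env.get_calibration('side'),'t':env.get_calibration('top')}
obs=[('w',0,.1,(212,334)),('w',1,.1,(315,328)),('w',0,.055,(217,288)),
('t',0,.1,(219,140.7)),('t',1,.1,(178.3,145.2)),('t',0,.0775,(219.8,146.7)),('s',0,.0775,(286.35,158.2)),
('w',2,.012,(388,234)),('w',1,.012,(303,241))]
L=np.radians(25)
def pts(p):
    th=p[3];a=np.array([np.sin(L)*np.cos(th),np.sin(L)*np.sin(th),np.cos(L)]);y=np.array([-np.sin(th),np.cos(th),0])
    return a,y
def res(p,full=False):
    a,y=pts(p);r=[]
    for c,l,s,uv in obs:
        X=p[:3]+.085*l*y+(s-.05)*a;k=K[c];q=k['intrinsics']@(k['R']@X+k['t']);r.append(q[:2]/q[2]-uv)
    return np.array(r) if full else np.r_[np.ravel(r),(np.degrees(p[3])-6.5)*3]
f=least_squares(res,[.55,.13,.07,.09],loss='soft_l1',f_scale=2);print(f.x,np.degrees(f.x[3]));print(res(f.x,True).round(1).tolist())
a,y=pts(f.x);np.savez('fit',m=f.x[:3],a=a,y=y)
R1=frame(y,-a); g=f.x[:3]+.010*a
pre=g+.054*a+.09*a; print('pre',pre,'grasp tcp',g+.054*a)
plan(pre,R1,8)
E
python3 fit.py
```

```text
[0.54795498 0.1271829  0.07611316 0.13374546] 7.663050107868147
[[-0.3, -1.3], [0.2, -3.1], [-1.0, 0.0], [-0.3, 0.0], [0.2, 0.2], [0.6, 0.4], [-0.7, -0.8], [0.6, 5.5], [0.4, 5.4]]
pre [0.61245696 0.13586155 0.21568456] grasp tcp [0.574761   0.13078961 0.13411686]
[-19.0, -6.8, 11.1, 0.1, 3.1, -0.6, 50]
[-19.5, -6.9, 10.0, 0.1, 3.1, -0.6, 50]
[-19.9, -7.1, 9.0, 0.1, 3.1, -0.6, 50]
[-20.3, -7.3, 7.9, 0.1, 3.1, -0.6, 50]
[-20.6, -7.5, 6.8, 0.1, 3.1, -0.6, 50]
[-20.9, -7.6, 5.7, 0.1, 3.1, -0.6, 50]
[-21.1, -7.8, 4.5, 0.1, 3.1, -0.6, 50]
[-21.2, -8.0, 3.4, 0.1, 3.1, -0.6, 50]
```

{"api": "jog_arm", "payload": {
  "rows": [
    [-19,-7,11,0,3,-0.5,50],
    [-19,-7,10,0,3,-0.5,50],
    [-20,-7,9,0,3,-0.5,50],
    [-20,-7,8,0,3,-0.5,50],
    [-21,-7,7,0,3,-0.5,50],
    [-21,-8,6,0,3,-0.5,50],
    [-21,-8,4,0,3.5,-0.5,50],
    [-21,-8,3,0,3.5,-0.5,50]
  ]
}}

```text
t: 2.7
position: [0.6132, 0.1368, 0.2158]
tcp_rot: [0.174, -2.697, 0.016]
contact_force: [1.2, -0.4, 0.5]
width: 0.0501
grasp_force: 0.0
```

{"api": "jog_arm", "payload": {
  "rows": [
    [0,0,0,0,0,0,50],
    [0,0,0,0,0,0,50]
  ]
}}

```text
t: 2.87
position: [0.613, 0.136, 0.2144]
tcp_rot: [0.17, -2.699, 0.017]
contact_force: [-0.2, 0.7, 0.1]
width: 0.0498
grasp_force: 0.0
```

Run:
```python
from h import *
p,R=pose();k=env.get_calibration('wrist');f=np.load('fit.npz');m,a=f['m'],f['a']
print(p,R.as_matrix().round(3).tolist(),'a',a)
im=env.get_image('wrist');np.savez('k2',**k)
im=im.copy()
for h in(0,.012,.055,.1):
    q=k['intrinsics']@(k['R']@(m+(h-.05)*a)+k['t']);q=q[:2]/q[2];print(h,q);cv2.circle(im,tuple(int(round(v)) for v in q),2,(0,255,0),-1)
save('w2',im)
plan(m+(.010+.054+.09)*a,frame(f['y'],-a),1)
```

```text
[0.61297078 0.1359546  0.21444144] [[-0.898, -0.122, -0.422], [-0.117, 0.992, -0.038], [0.424, 0.015, -0.906]] a [0.41884403 0.05635491 0.90630779]
0 [264.61286144 199.2616233 ]
0.012 [264.731438   202.98715859]
0.055 [265.25506939 219.43903849]
0.1 [266.05461476 244.55980968]
[-0.3, -0.7, -0.3, 1.1, -0.0, -0.2, 50]
```

View pics/w2.png

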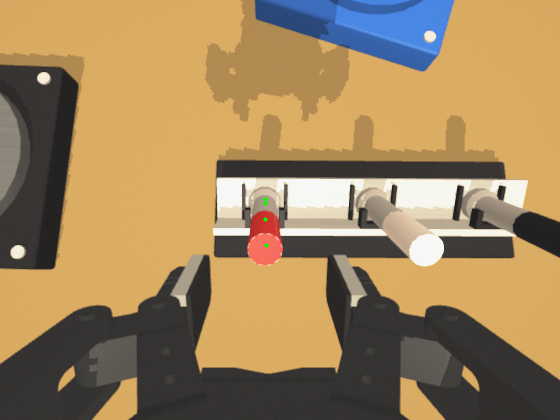

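Wrist view: the red tip is at (265,249), against a predicted (266,245), so it agrees to within about 2 mm. It is centred between the fingers, and the rack runs parallel to the image rows. I descend along the axis.

{"api": "jog_arm", "payload": {
  "rows": [
    [-1,-1,10,1,0,0,50],
    [0,0,15,0,0,0,50],
    [0,0,15,0,0,0,50],
    [0,0,15,0,0,0,50],
    [0,0,15,0,0,0,50],
    [0,0,12,0,0,0,50],
    [0,0,8,0,0,0,50],
    [0,0,0,0,0,0,50]
  ]
}}

```text
t: 3.58
position: [0.5734, 0.1294, 0.1335]
tcp_rot: [0.176, -2.697, 0.041]
contact_force: [-0.1, 0.5, -0.2]
width: 0.0499
grasp_force: 0.0
```

Run:
```python
from h import *
p,R=pose();f=np.load('fit.npz');m,a=f['m'],f['a']
im=env.get_image('wrist');save('w3',im)
plan(m+(.010+.054)*a,frame(f['y'],-a),1)
```

```text
[-0.3, 1.3, -0.0, 0.0, -0.1, -0.2, 50]
```

View pics/w3.png

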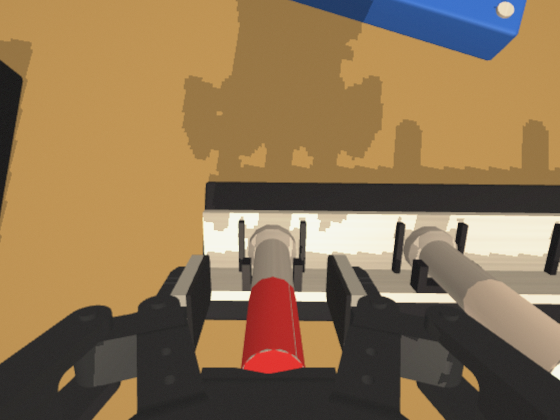

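The red cap (272,325) lies between the pads (200 and 340), about 1 mm to the right of centre. I nudge over and close.

{"api": "jog_arm", "payload": {
  "rows": [
    [0,1,0,0,0,0,30],
    [0,0,0,0,0,0,22],
    [0,0,0,0,0,0,18],
    [0,0,0,0,0,0,10],
    [0,0,0,0,0,0,5],
    [0,0,0,0,0,0,5],
    [0,0,0,0,0,0,5],
    [0,0,0,0,0,0,5]
  ],
  "grip_force": 40
}}

```text
t: 4.3
position: [0.5764, 0.1305, 0.1351]
tcp_rot: [0.174, -2.703, 0.039]
contact_force: [2.1, 2.3, 5.3]
width: 0.017
grasp_force: 39.2
```

{"api": "jog_arm", "payload": {
  "rows": [
    [0,0,-3,0,0,0,5],
    [0,0,-6,0,0,0,5],
    [0,0,-8,0,0,0,5],
    [0,0,-10,0,0,0,5],
    [0,0,-12,0,0,0,5],
    [0,0,-14,0,0,0,5],
    [0,0,-15,0,0,0,5],
    [0,0,-10,0,0,0,5]
  ]
}}

```text
t: 4.97
position: [0.6088, 0.1339, 0.2057]
tcp_rot: [0.174, -2.701, 0.041]
contact_force: [0.3, -0.6, -2.3]
width: 0.0168
grasp_force: 46.0
```

Run:
```python
from h import *
plan([.523,-.137,.205],frame([-.05,.995,0],[0,0,-1]),14,g=5)
```

```text
[7.7, -18.4, 3.7, -0.1, -1.8, 0.3, 5]
[7.7, -18.5, 3.4, -0.1, -1.8, 0.3, 5]
[7.7, -18.5, 3.2, -0.1, -1.8, 0.3, 5]
[7.7, -18.5, 2.9, -0.1, -1.8, 0.3, 5]
[7.7, -18.6, 2.6, -0.1, -1.8, 0.3, 5]
[7.7, -18.6, 2.4, -0.1, -1.8, 0.3, 5]
[7.7, -18.7, 2.1, -0.1, -1.8, 0.3, 5]
[7.6, -18.7, 1.8, -0.1, -1.8, 0.3, 5]
[7.6, -18.8, 1.6, -0.1, -1.8, 0.3, 5]
[7.5, -18.8, 1.3, -0.1, -1.8, 0.3, 5]
[7.4, -18.9, 1.1, -0.1, -1.8, 0.3, 5]
[7.4, -18.9, 0.8, -0.1, -1.8, 0.3, 5]
[7.3, -18.9, 0.5, -0.1, -1.8, 0.3, 5]
[7.2, -19.0, 0.3, -0.1, -1.8, 0.3, 5]
```

{"api": "jog_arm", "payload": {
  "rows": [
    [4,-9,2,0,-1,0,5],
    [8,-18,4,0,-1.8,0.3,5],
    [8,-18,3,0,-1.8,0.3,5],
    [8,-19,3,0,-1.8,0.3,5],
    [8,-19,3,0,-1.8,0.3,5],
    [8,-19,2,0,-1.8,0.3,5],
    [8,-19,2,0,-1.8,0.3,5],
    [8,-19,2,0,-1.8,0.3,5]
  ]
}}

```text
t: 5.63
position: [0.5605, -0.0134, 0.2061]
tcp_rot: [0.136, -2.942, 0.033]
contact_force: [0.7, 0.1, -1.7]
width: 0.0169
grasp_force: 46.0
```

{"api": "jog_arm", "payload": {
  "rows": [
    [8,-19,2,0,-1.8,0.3,5],
    [7,-19,1,0,-1.8,0.3,5],
    [7,-19,1,0,-1.8,0.3,5],
    [7,-19,1,0,-1.8,0.3,5],
    [7,-19,0,0,-1.8,0.3,5],
    [7,-19,0,0,-1.8,0.3,5],
    [4,-10,0,0,-0.8,0,5],
    [0,0,0,0,0,0,5]
  ]
}}

```text
t: 6.3
position: [0.5214, -0.1429, 0.2081]
tcp_rot: [-0.09, 3.137, -0.027]
contact_force: [-0.2, 0.3, -2.6]
width: 0.0168
grasp_force: 46.0
```

Run:
```python
from h import *
p,R=pose();print(p,R.as_matrix().round(3).tolist())
w=env.get_image('wrist');s=env.get_image('side')
k=env.get_calibration('wrist');np.savez('k4',**k)
v=cv2.resize(s[150:300,240:440],(800,600),interpolation=cv2.INTER_CUBIC)
save('s4',v);save('w4',w);np.savez('pose4',p=p,R=R.as_matrix())
plan([.523,-.137,.205],frame([-.05,.995,0],[0,0,-1]),1,g=5)
```

```text
[ 0.5213506  -0.14291661  0.20806351] [[-0.998, -0.057, 0.003], [-0.057, 0.998, -0.017], [-0.002, -0.017, -1.0]]
[0.5, 2.2, 2.9, -0.9, 0.2, 0.7, 5]
```

View pics/s4.png

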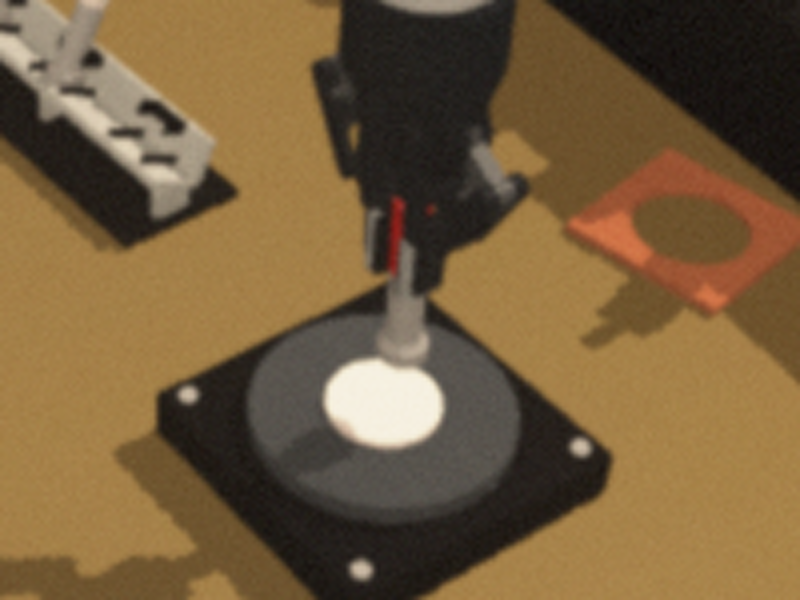

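View pics/w4.png

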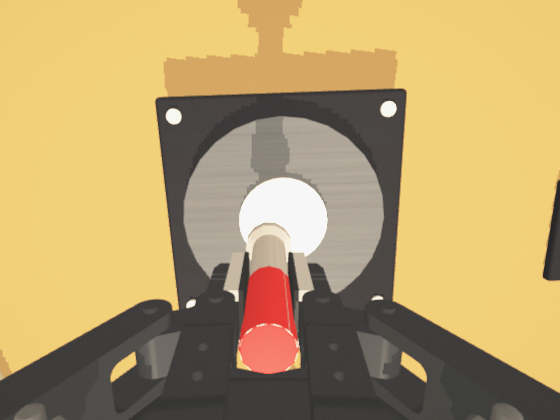

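```bash
cat > ax.py <<'E'
from h import *
from scipy.optimize import least_squares
d=np.load('pose4.npz');p,R=d['p'],d['R'];k=dict(np.load('k4.npz'))
w=cv2.imread('pics/w4.png')[...,::-1]
# disc ellipse from its free upper rim
m=(w.min(2)>225).astype(np.uint8);n,l,st,ce=cv2.connectedComponentsWithStats(m)
i=l[205,285];c=max(cv2.findContours((l==i).astype(np.uint8),0,1)[0],key=cv2.contourArea)[:,0]
c=c[(c[:,1]<215)|(c[:,0]>305)&(c[:,1]<255)]
E=cv2.fitEllipse(c);print(E);print('disc',plane('wrist',E[0],.046,k))
def P(x,y,z):
    X=p+R@np.array([x,y,z]);q=k['intrinsics']@(k['R']@X+k['t']);return q[:2]/q[2]
def circ(q,h,r):
    # q: x,y of axis at tip, tip depth zt, pitch(dx/dz), roll(dy/dz)
    t=np.linspace(0,2*np.pi,60,endpoint=False)
    ax=np.array([q[3],q[4],1]);ax/=np.linalg.norm(ax);o=np.array([q[0],q[1],q[2]])+ax*(.1-h)
    u=np.cross([0,1,0],ax);v=np.cross(ax,u)
    return np.array([P(*(o+r*(np.cos(a)*u+np.sin(a)*v))) for a in t])
def res(q):
    T=circ(q,.1,.009);F=circ(q,.012,.013);B=circ(q,.055,.009)
    return np.r_[T[:,0].min()-239,T[:,0].max()-299,T[:,1].min()-325,T[:,1].max()-373,
                 F[:,0].min()-247,F[:,0].max()-291,F[:,1].min()-224,B[:,1].min()-267]
f=least_squares(res,[0,0,.014,0,0]);print(f.x.round(4),res(f.x).round(1),np.degrees(f.x[3:]))
q=f.x;ax=np.array([q[3],q[4],1]);ax/=np.linalg.norm(ax);und=p+R@(q[:3]+ax*.1);mid=p+R@(q[:3]+ax*.05);print('axis world',-(R@ax),'underside',und,'mid',mid)
E
python3 ax.py
```

```text
((282.6351318359375, 220.08795166015625), (83.62250518798828, 87.21150970458984), 79.53897094726562)
disc [ 0.5279366  -0.13216463  0.046     ]
[-0.008   0.0033  0.0263 -0.0011  0.0036] [ 1.7 -1.7  0.1  0.8 -1.3  1.3  1.3 -2.2] [-0.06320426  0.20789124]
axis world [-0.00416622  0.01327316  0.99990323] underside [ 0.52965848 -0.14094243  0.0817161 ] mid [ 0.52945017 -0.14027878  0.13171126]
```

```bash
cat >> ax.py <<'E'
k2=env.get_calibration('side')
def S(X):
    q_=k2['intrinsics']@(k2['R']@np.array(X)+k2['t']);q_=q_[:2]/q_[2];return ((q_-[240,150])*4).round(1)
for nm,U in(('fit',und),('nominal',p+R@np.array([0,.0033,.114])),('n+x-4',p+R@np.array([-.004,.0033,.114])),('n120,-4',p+R@np.array([-.004,.0033,.120]))):
    print(nm,U.round(4),S(U),S(U+[0,0,.006]),S(U+[0,0,.055]))
print('disc',S([.5279,-.1322,.046]),S([.5234,-.1368,.046]))
for z in(.014,.020):
    f=least_squares(lambda q:res(np.r_[q[:2],z,q[2:]]),[0,0,0,0]);print(z,f.x.round(4),f.cost,res(np.r_[f.x[:2],z,f.x[2:]]).round(1))
E
python3 ax.py
```

```text
((282.6351318359375, 220.08795166015625), (83.62250518798828, 87.21150970458984), 79.53897094726562)
disc [ 0.5279366  -0.13216463  0.046     ]
[-0.008   0.0033  0.0263 -0.0011  0.0036] [ 1.7 -1.7  0.1  0.8 -1.3  1.3  1.3 -2.2] [-0.06320426  0.20789124]
axis world [-0.00416622  0.01327316  0.99990323] underside [ 0.52965848 -0.14094243  0.0817161 ] mid [ 0.52945017 -0.14027878  0.13171126]
fit [ 0.5297 -0.1409  0.0817] [400.3 347.7] [401.3 339. ] [410.1 265.6]
nominal [ 0.5215 -0.1416  0.094 ] [389.6 336. ] [390.6 327.2] [399.1 252.5]
n+x-4 [ 0.5255 -0.1413  0.094 ] [396.  333.1] [397.  324.2] [405.7 249.6]
n120,-4 [ 0.5255 -0.1414  0.088 ] [395.2 341.9] [396.2 333.2] [404.8 259.1]
disc [381.8 388.6] [379.7 397.1]
0.014 [ 0.001   0.0032 -0.061   0.0041] 52.91745324846551 [-2.5  2.4 -3.5  6.5 -3.   3.   1.5 -4.3]
0.02 [-0.0034  0.0032 -0.0319  0.0039] 18.553374400208043 [-0.3  0.3 -1.6  3.6 -2.1  2.1  1.4 -3.3]
```

Side crop: the foot is at (403,348), over the far edge of the disc (383,403). Wrist view: the cap tip is at (268,349), foot front at (269,224) and disc centre about (283,220). The foot needs to move about −2 mm in x and +9 mm in y; its tilt is under 1°, and I estimate 36–48 mm to the disc.

{"api": "jog_arm", "payload": {
  "rows": [
    [1,4,4,-0.9,0,0,5],
    [1,3,6,0,0,0,5],
    [0,0,6,0,0,0,5],
    [0,0,6,0,0,0,5],
    [0,0,4,0,0,0,5],
    [0,0,2,0,0,0,5],
    [0,0,0,0,0,0,5],
    [0,0,0,0,0,0,5]
  ]
}}

```text
t: 7.07
position: [0.5213, -0.1327, 0.1796]
tcp_rot: [-0.099, 3.136, 0.0]
contact_force: [-0.6, 0.3, -2.5]
width: 0.0167
grasp_force: 46.0
```

{"api": "jog_arm", "payload": {
  "rows": [
    [0,0,1,0,0,0,5],
    [0,0,1,0,0,0,5],
    [0,0,1,0,0,0,5],
    [0,0,1,0,0,0,5],
    [0,0,1,0,0,0,5],
    [0,0,0,0,0,0,5]
  ]
}}

```text
t: 7.57
position: [0.5212, -0.1326, 0.1746]
tcp_rot: [-0.099, 3.136, 0.0]
contact_force: [0.7, 0.2, -2.7]
width: 0.017
grasp_force: 46.0
```

Run:
```python
from h import *
p,R=pose();print(p,R.as_matrix().round(3).tolist(),env.get_state()['contact_force'])
k=env.get_calibration('wrist');w=env.get_image('wrist');np.savez('k5',**k);np.savez('pose5',p=p,R=R.as_matrix())
s=env.get_image('side');s=cv2.resize(s[180:285,270:410],(560,420),interpolation=cv2.INTER_CUBIC)
save('w5',w);c=w[150:410,160:400];c=cv2.resize(c,(388,420));s=s[:,:410];save('c5',np.hstack([s,c]))
```

```text
[ 0.52116083 -0.13264624  0.17464441] [[-0.998, -0.063, 0.004], [-0.063, 0.998, 0.0], [-0.004, 0.0, -1.0]] [ 0.72451063  0.18622372 -2.73170964]
```

View pics/c5.png

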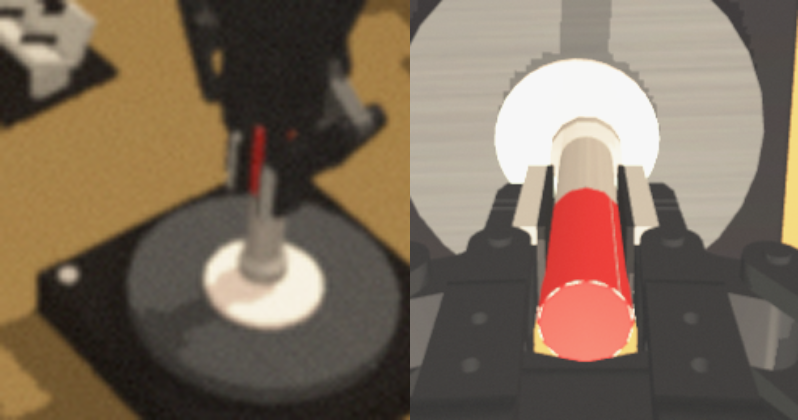

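Side half: the foot (262,268) is just above the disc centre (264,283). Wrist half: the gauge axis is at crop x 586 and the disc centre at 577, about 2 mm off in y. I continue slowly down.

{"api": "jog_arm", "payload": {
  "rows": [
    [0,-1,1,0,0,0,5],
    [0,-1,1,0,0,0,5],
    [0,0,0.5,0,0,0,5],
    [0,0,0.5,0,0,0,5],
    [0,0,0,0,0,0,5]
  ]
}}

```text
t: 8.08
position: [0.5213, -0.1347, 0.1717]
tcp_rot: [-0.099, 3.136, 0.0]
contact_force: [0.2, 1.1, -2.5]
width: 0.0168
grasp_force: 46.0
```

{"api": "jog_arm", "payload": {
  "rows": [
    [0,0,0.5,0,0,0,5],
    [0,0,0.5,0,0,0,5],
    [0,0,0.5,0,0,0,5],
    [0,0,0,0,0,0,5]
  ]
}}

```text
t: 8.42
position: [0.5213, -0.1346, 0.1702]
tcp_rot: [-0.099, 3.136, 0.0]
contact_force: [0.5, -0.2, -2.7]
width: 0.017
grasp_force: 46.0
```

{"api": "jog_arm", "payload": {
  "rows": [
    [0,0,0.5,0,0,0,5],
    [0,0,0.5,0,0,0,5],
    [0,0,0.5,0,0,0,5],
    [0,0,0,0,0,0,5]
  ]
}}

```text
t: 8.75
position: [0.5216, -0.1347, 0.1692]
tcp_rot: [-0.099, 3.135, 0.0]
contact_force: [-0.1, -0.0, 2.8]
width: 0.0168
grasp_force: 46.4
```

Contact: Fz rose from −2.6 N to +2.8 N. I hold briefly, ease the grip and open gently.

{"api": "jog_arm", "payload": {
  "rows": [
    [0,0,0,0,0,0,5],
    [0,0,0,0,0,0,5],
    [0,0,0,0,0,0,5]
  ],
  "grip_force": 20
}}

```text
t: 9.0
position: [0.5217, -0.1346, 0.1692]
tcp_rot: [-0.099, 3.135, 0.0]
contact_force: [-0.5, 0.9, 4.8]
width: 0.0168
grasp_force: 46.4
```

{"api": "jog_arm", "payload": {
  "rows": [
    [0,0,0,0,0,0,17],
    [0,0,0,0,0,0,18],
    [0,0,0,0,0,0,20],
    [0,0,0,0,0,0,23],
    [0,0,0,0,0,0,28],
    [0,0,0,0,0,0,35],
    [0,0,0,0,0,0,42],
    [0,0,0,0,0,0,50]
  ]
}}

```text
t: 9.67
position: [0.5214, -0.1347, 0.1687]
tcp_rot: [-0.099, 3.136, 0.0]
contact_force: [-0.1, 0.1, -0.0]
width: 0.0498
grasp_force: 0.0
```

Run:
```python
from h import *
s=env.get_state();print(s['position'],s['width'],s['grasp_force'],s['contact_force'])
w=env.get_image('wrist');save('w6',cv2.resize(w[120:420,100:460],None,fx=1.5,fy=1.5))
```

```text
[ 0.52139277 -0.13466119  0.16869381] 0.04982996806463724 0.0 [-0.0546133   0.08337452 -0.0017209 ]
```

View pics/w6.png

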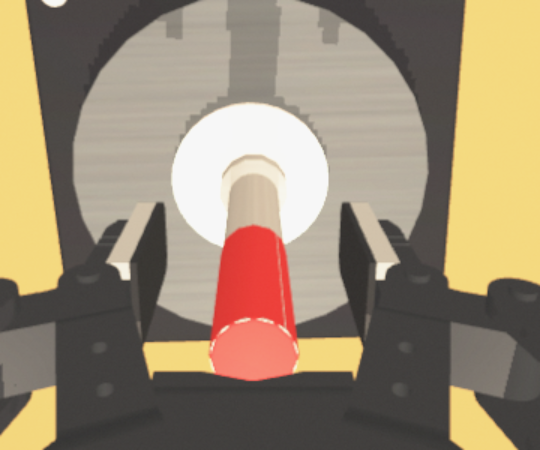

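The gauge stands at the middle of the disc (crop: gauge axis 252, disc centre 250), with the pads clear on both sides. I retreat straight up and watch.

{"api": "jog_arm", "payload": {
  "rows": [
    [0,0,-6,0,0,0,50],
    [0,0,-14,0,0,0,50],
    [0,0,-20,0,0,0,50],
    [0,0,-25,0,0,0,50],
    [0,0,-25,0,0,0,50],
    [0,0,-25,0,0,0,50],
    [0,0,-20,0,0,0,50],
    [0,0,0,0,0,0,50]
  ]
}}

```text
t: 10.38
position: [0.5229, -0.1352, 0.3084]
tcp_rot: [-0.098, 3.127, -0.003]
contact_force: [-0.1, 1.1, 0.3]
width: 0.0501
grasp_force: 0.0
```

{"api": "jog_arm", "payload": {
  "rows": [
    [0,0,0,0,0,0,50],
    [0,0,0,0,0,0,50],
    [0,0,0,0,0,0,50],
    [0,0,0,0,0,0,50],
    [0,0,0,0,0,0,50],
    [0,0,0,0,0,0,50],
    [0,0,0,0,0,0,50],
    [0,0,0,0,0,0,50]
  ]
}}

```text
t: 11.05
position: [0.5207, -0.1347, 0.3035]
tcp_rot: [-0.099, 3.136, 0.001]
contact_force: [-0.1, -0.3, -0.5]
width: 0.0501
grasp_force: 0.0
```

{"api": "jog_arm", "payload": {
  "rows": [
    [0,0,0,0,0,0,50],
    [0,0,0,0,0,0,50],
    [0,0,0,0,0,0,50],
    [0,0,0,0,0,0,50],
    [0,0,0,0,0,0,50],
    [0,0,0,0,0,0,50],
    [0,0,0,0,0,0,50],
    [0,0,0,0,0,0,50]
  ]
}}

```text
t: 11.72
position: [0.5208, -0.1347, 0.3038]
tcp_rot: [-0.099, 3.135, 0.0]
contact_force: [-0.5, 0.3, -0.2]
width: 0.0502
grasp_force: 0.0
```

{"api": "jog_arm", "payload": {
  "rows": [
    [0,0,0,0,0,0,50],
    [0,0,0,0,0,0,50],
    [0,0,0,0,0,0,50],
    [0,0,0,0,0,0,50],
    [0,0,0,0,0,0,50],
    [0,0,0,0,0,0,50],
    [0,0,0,0,0,0,50],
    [0,0,0,0,0,0,50]
  ]
}}

```text
t: 12.38
position: [0.5208, -0.1347, 0.3038]
tcp_rot: [-0.099, 3.135, 0.0]
contact_force: [-0.2, 0.9, 0.2]
width: 0.0499
grasp_force: 0.0
```

Run:
```python
from h import *
s=env.get_image('side');save('s7',cv2.resize(s[90:300,200:440],None,fx=2.5,fy=2.5))
```

```text
(no output)
```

View pics/s7.png

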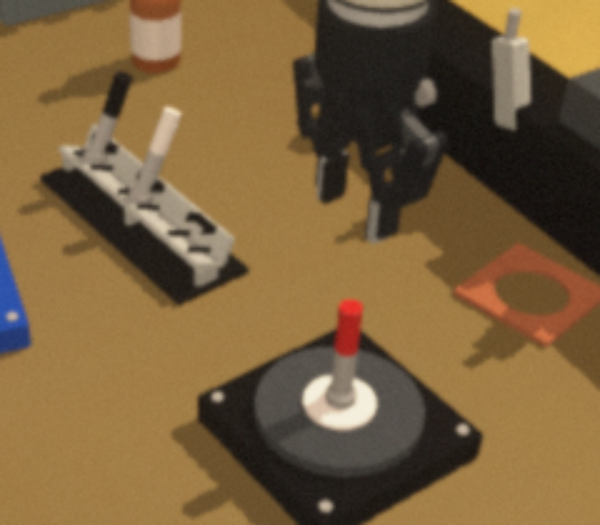

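The red gauge stands upright on the disc centre (foot (341,397) in the crop), clear of the gripper. The white and black gauges are still in the rack.

```bash
python3 -c "
from workcell import env
print(env.sign_off())"
```

```text
the job is handed in; nothing more can be done
None
```

The red gauge stands upright and released in the middle of the white disc, the white and black gauges are still in the rack, and the job is handed in; the sign-off returned no verdict.

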